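Roll the banded roller up to the end stop

ROBOT

A 6-joint arm with a two-finger parallel gripper is mounted at the origin on the work surface. World frame = base frame: x ahead of the robot, y to its left, z up, the work surface at z = 0. Lengths are in m, angles in rad, forces in N, time in s.
With the tool pointing down it reaches from about 0.35 to 0.775 m from the base axis. Payload 5.5 kg.
Tool frame: the origin (TCP) lies at the very end of the fingers, on their centre line; the grasp point (between the pads) lies 19 mm behind it; z points along the fingers, y is the line along which they close (so a half turn about z gives the same grasp; the last joint's range is limited). The gripper opens to 85 mm and grips with 20 to 120 N. Pads are 22 mm wide; open, the fingers measure 114 mm over their backs; the gripper's body (76 mm by 85 mm) begins 54 mm behind the grasp point. The pads swing forward as they close: fully open they stand 13 mm farther back than shut.
Start: joints at [-1.325, 0.313, 0.046, 1.304, 0, 1.431], TCP at [0.216, -0.533, 0.231] pointing down, gripper open.
Joint ranges: [-2.76, 2.76], [-0.86, 1.69], [-1.03, 1.26], [-2.2, 2.34], [-1.47, 1.5], [-3.14, 3.14]. Speed limits (rad/s): [2.57, 2.57, 3.14, 3.14, 3.14, 3.14].

INTERFACE

Orientations are given as a unit quaternion [w, x, y, z].
In Python, from workcell import env, cams, ticket, spotter gives the robot as it stands.
- The arm moves only by the tool jog_arm, never from a script. Its argument "increments" is a list that holds one entry, the list of rows, each a list of 7 numbers: the shift along the tool's x, y, z in units of 0.25 m (1.0 is 0.25 m), then the turn, a rotation vector about the tool's x, y, z in units of 180 degrees (1.0 is 180 degrees), then the closure in counts, from 0 (fully open) to 255 (shut). A call has 1 to 20 rows; each row shifts and turns the commanded pose from where the row before left it, along the tool's axes as they then stand; what a row does not reach is not made up. A row lasts 1/10 s, in which the tool goes at most 50 mm and 8.59 degrees, less where a joint would pass 70% of its speed; a pose out of reach is approached as far as the arm can. A call with a number of a shift or a turn outside -1 to 1 is refused whole. A call with a gripper value outside its range is refused whole. The fingers move at their own pace and stop on an object; "force" is the grip in N (left out, the last holds). Time passes only in rows, so rows that do not move let the fingers close. It gives the time, the measured TCP pose, the force, the opening and the grip force at its end, in the units of the state.
- env.get_state(): the state, without advancing time (a new reading comes with each control period).
- cams.read_camera(name): name is "scene" or "top" or "wrist"; returns a dict with "pixels" (400x640x3 uint8, red, green, blue), "fx", "fy", "cx", "cy" (pixels), "k1" (the pictures are not rectified: a ray, as slopes to the right and down, at radius r is drawn at 1 + k1 r^2 times it, then the intrinsics apply), "xyz" and "attitude" of the camera in the world; the wrist camera has in their place "mount" (4x4, takes a point from camera to tool coordinates, whose origin is the TCP and whose axes are the flange's). Camera axes: x right, y down, z forward; pixel columns grow to the right and rows downward; lengths in m; the calibration is good to about 2 mm. A picture is of the moment at which its call begins: read the wrist's pose just before it. There is no depth.
- ticket.hand_in(): hands the job in; it is judged then, once.
Trained networks look in the newest picture that a camera, given by its name, has taken for a name from the list of things; names that differ only in an ending like _2 or _b are one class to them, and where a whole thing is asked for, a point or a joint stands for the part that bears it (a point fixed in the world has none). Each returns a list of dicts, best first, with "conf" (0 to 1); they miss things now and then, are a little off and sometimes report something else, mostly with a low value. They report only what shows in the picture. A call takes as long as a camera call. They do not tell look-alikes from the thing itself.
- spotter.find_in(target, camera): "uv" ([column, row] in pixels, amid what is visible of it).
- spotter.cut_out(target, camera): "region" (400x640 bool, what is visible of it) and "uv" ([column, row] in pixels, amid what is visible of it).
- spotter.landmark_of(target, camera): "uv" ([column, row] in pixels: a listed point, or the origin of a listed thing).
The state is a dict: "clock": time; "joint_pos": joint angles; "qvel": joint speeds; "tau": joint torques, N m; "tcp_pos": TCP position; "orientation": TCP orientation; "wrist_force": force on the tool from outside, world axes, zero at the start; "ft_torque": the same for the moment, N m; "finger_gap": finger opening in m; "grip_force": force on a finger pad.
Only numpy, scipy, OpenCV 4.12 (cv2) and the standard library are available. Lean on these libraries where they do the work, as an engineer would, in place of code of your own. Each camera call takes 0.05 s, during which the arm holds its last target. There are 200 camera calls.

TASK

On the sloped two-lane rack, push the banded roller (the one with deep grooves) uphill along its lane with the fingertips, over the small ridge and up to the end stop, so that it stays there by itself and does not roll back. Roll it only: do not lift it out of its lane. Leave the smooth roller at the low end, and do not disturb the cup, ring cutter and jar beside the rack.

Things in the scene. Friction and masses are not known exactly. Their poses are not given: they have to be found in the camera images.
- rack: Fixed aluminium rack, 250 x 148 mm, two parallel sloped lanes. Origin: on the table under its middle. x: level, along the lanes, uphill; y: across; z: up. Lane centres at y = +36 and -36 mm, 68 mm wide inside; lane walls 4 mm thick, only 12 mm above the lane floor. The floor rises towards +x at 0.14 rad (8 degrees); at x = 0 it is 45 mm above the table.
- lip (a point): Middle of the inner top edge of the rack's low lip (between the lanes): a bar across both lanes, 10 mm above the floor, 6 mm thick. A roller resting against it has its centre at rack x = -102 mm, 56 mm above the table.
- ridge (a point): Middle of the crest of a low ridge across both lanes near the high end, at rack x = 74 mm. A ramp 30 mm long rises from the lane floor to this crest, 3 mm above the floor, and ends in a square step down. A roller pushed over it rests between step and end stop with about 3 mm of play and does not come back.
- stop (a point): Middle of the top edge of the end stop's inner face: a fixed plate across both lanes at the high end, 10 mm thick, 42 mm above the floor. A roller touching it has its centre at rack x = 86 mm, 82 mm above the table.
- banded_center (a point): Centre of the banded roller: a loose, slick white nylon roller, 62 mm long and 50 mm in diameter, about 0.1 kg, with three bands 10 mm wide (middle and both ends) and deep grooves between (30 mm core). It lies across one of the two lanes, either one, at rest against the low lip. Its y axis is its rolling axis.
- plain_center (a point): Centre of the smooth roller: white nylon, same 62 mm length and 50 mm diameter, no grooves, about 0.14 kg, in the other lane, at rest against the low lip. To be left there.
- cup: Loose steel cup, 72 mm across, 75 mm high, standing beside the rack. Origin: centre of its underside.
- cutter: Loose steel ring cutter, 70 mm across, 35 mm high, standing beside the rack. Origin: centre of its underside.
- jar: Loose closed glass jar, 54 mm across, 65 mm high, standing beside the rack. Origin: centre of its underside.
Things that resemble listed ones, but are neither listed nor needed, are in the scene too. Leave any purple look-alike of the part that bears banded_center alone. Leave any green look-alike of the part that bears plain_center alone.

How it is judged:
By the outcome, as a careful person would: the job done as asked, in the order asked, and still so for the second after the job is handed in, with the robot touching nothing.
It also fails if it takes over 40 s, if anything falls off the work surface, if the arm or the gripper's body presses on something with over 40 N, if the wrist force passes 120 N, or if a joint passes its speed limit or range.

## Working session

There is one attempt and no reset: what is moved stays moved. The work goes in short steps, Python scripts to look and compute and a tool call to move; the robot and the scene stay as the last step left them, time stands still between calls to the robot, and variables do not carry over. Pictures are saved under pics/ and viewed, at most 10 in all, crops included, and the job is handed in when it is done.

Besides the shell and the picture viewer there is one more tool, called after "Emit:" as a command line: name --argument value ..., lists and objects as JSON in quotes. jog_arm: Moves the arm, as the interface text tells. Shifts and turns lie within -1 to 1; 1 stands for 0.25 m of shift or 180 degrees of turn. Its arguments: {"type":"object","properties":{"increments":{"type":"array"},"force":{"type":"number"}},"required":["increments"]}

```bash
mkdir -p pics; ls
cat > h.py <<'E'
from workcell import env, cams, ticket, spotter
import numpy as np, cv2
from scipy.spatial.transform import Rotation as R
def rot(a):
    a=np.array(a,float)
    if a.shape==(3,3): return a
    return R.from_quat(a[[1,2,3,0]]).as_matrix()
def ray(c,uv):
    d=np.array([(uv[0]-c["cx"])/c["fx"],(uv[1]-c["cy"])/c["fy"]]); s=d.copy()
    for _ in range(20): s=d/(1+c["k1"]*(s@s))
    return np.array([*s,1])
def pose(c,st):
    if "mount" in c:
        M=np.array(c["mount"]); T=np.eye(4); T[:3,:3]=rot(st["orientation"]); T[:3,3]=st["tcp_pos"]
        M=T@M; return M[:3,:3],M[:3,3]
    return rot(c["attitude"]),np.array(c["xyz"])
def onz(c,st,uv,z):
    Rm,p=pose(c,st); d=Rm@ray(c,uv); return p+d*(z-p[2])/d[2]
def tri(obs):
    A=np.zeros((3,3));b=np.zeros(3)
    for c,st,uv in obs:
        Rm,p=pose(c,st); d=Rm@ray(c,uv); d/=np.linalg.norm(d); P=np.eye(3)-np.outer(d,d); A+=P;b+=P@p
    return np.linalg.solve(A,b)
E
cat > a.py <<'E'
from h import *
st=env.get_state(); print(st)
ims={}
for n in ("scene","top"):
    c=cams.read_camera(n); ims[n]=c
    cv2.imwrite(f"pics/{n}0.png",c["pixels"][:,:,::-1])
    print(n,{k:v for k,v in c.items() if k!="pixels"})
    for t in ["lip","ridge","stop","banded_center","plain_center","rack","cup","cutter","jar"]:
        print(t,[(np.round(d["uv"],1).tolist(),round(d["conf"],2)) for d in spotter.landmark_of(t,n)[:4]])
E
python3 a.py
```

```text
pics
{'clock': 0.0, 'joint_pos': array([-1.32460828e+00,  3.13983953e-01,  4.49746699e-02,  1.30359289e+00,
       -3.05285569e-06,  1.43119005e+00]), 'qvel': array([ 0.00138205,  0.00034506, -0.00012181, -0.00010104, -0.00123162,
       -0.00059731]), 'tau': array([ 6.92593658e-04, -4.80623174e+01,  2.98536390e+01,  1.91507471e-02,
       -9.65552954e-05, -2.07581434e-05]), 'tcp_pos': array([ 0.21623107, -0.53224312,  0.23041646]), 'orientation': array([-9.01560777e-04,  9.81452560e-01,  1.91703046e-01, -4.96191026e-05]), 'wrist_force': array([0.05600605, 0.55010859, 0.74518258]), 'ft_torque': array([ 0.02653766, -0.02271326, -0.03954373]), 'grip_force': 0.0, 'finger_gap': 0.0855290105481675}
scene {'fx': 368.3058950899067, 'fy': 368.3058950899067, 'cx': 312.6771380748578, 'cy': 200.30302456280245, 'k1': -0.07747465376589656, 'xyz': array([ 1.09238269, -0.16113823,  0.49642505]), 'attitude': array([-0.37008553,  0.72771931,  0.51233121, -0.26641703])}
lip [([273.5, 256.3], 0.63)]
ridge [([335.5, 195.9], 0.88)]
stop [([349.1, 171.6], 0.85)]
banded_center [([277.4, 330.4], 0.81), ([29
[... 166 characters left out ...]
0.59)]
jar [([376.3, 306.5], 0.78)]
top {'fx': 416.1735958593737, 'fy': 416.1735958593737, 'cx': 317.0543127587945, 'cy': 202.3668157410786, 'k1': 0.004048188836112471, 'xyz': array([0.39291133, 0.02343393, 1.02448681]), 'attitude': array([-0.07626429,  0.73443767, -0.67104583,  0.06695191])}
lip [([368.3, 190.9], 0.63)]
ridge [([365.3, 188.5], 0.61), ([295.2, 228.0], 0.56)]
stop [([284.7, 234.3], 0.78)]
banded_center [([356.5, 177.8], 0.73), ([385.5, 139.3], 0.64)]
plain_center [([370.5, 206.4], 0.78), ([413.5, 215.4], 0.78), ([281.7, 231.5], 0.57)]
rack [([325.8, 214.1], 0.62), ([311.6, 140.5], 0.35)]
cup [([344.2, 294.6], 0.97)]
cutter [([261.3, 175.8], 0.71)]
jar [([310.3, 142.5], 0.74)]
```

View pics/scene0.png

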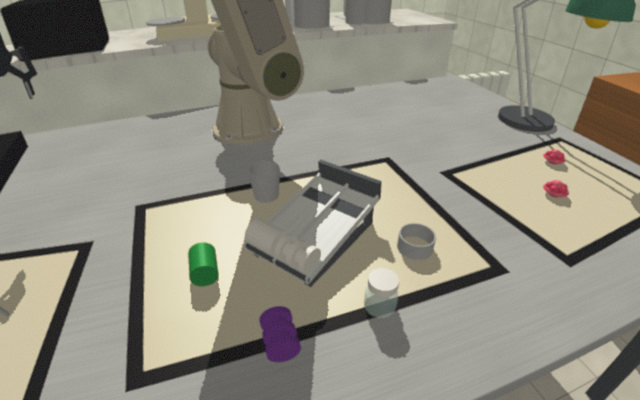

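View pics/top0.png

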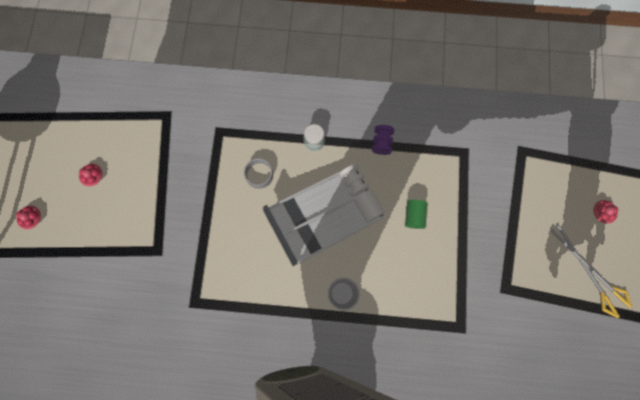

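```bash
cat > b.py <<'E'
from h import *
st=env.get_state(); S=cams.read_camera("scene"); T=cams.read_camera("top")
def m(a,b): return tri([(S,st,a),(T,st,b)])
P=dict(lip=m([273.5,256.3],[368.3,190.9]),stop=m([349.1,171.6],[284.7,234.3]),ridge=m([335.5,195.9],[295.2,228]),
 banded=m([295.3,254],[356.5,177.8]),plain=m([268.3,240.1],[370.5,206.4]),rack=m([315.3,241.1],[325.8,214.1]),
 cup=m([266.9,193],[344.2,294.6]),cutter=m([412.7,246.1],[261.3,175.8]),jar=m([376.3,306.5],[310.3,142.5]),
 purp=m([277.4,330.4],[385.5,139.3]),green=m([206.6,266.7],[413.5,215.4]))
for k,v in P.items(): print(k,v.round(4))
E
python3 b.py
python3 - <<'E'
import cv2
a=cv2.imread('pics/scene0.png')[130:350,180:440]
b=cv2.imread('pics/top0.png')[110:270,250:440]
cv2.imwrite('pics/crop0.png',cv2.hconcat([cv2.resize(a,(440,372),interpolation=2),cv2.resize(b,(360,372))]))
E
```

```text
lip [ 0.633  -0.0752  0.0446]
stop [0.5053 0.1153 0.1029]
ridge [0.5239 0.0881 0.062 ]
banded [ 0.6582 -0.0429  0.0625]
plain [ 0.5948 -0.0785  0.051 ]
rack [0.5749 0.0224 0.0008]
cup [ 0.3844 -0.034   0.0075]
cutter [0.6582 0.1943 0.0045]
jar [ 0.7582  0.0725 -0.0058]
purp [ 0.7723 -0.1086  0.034 ]
green [ 0.5884 -0.1917  0.0156]
```

View pics/crop0.png

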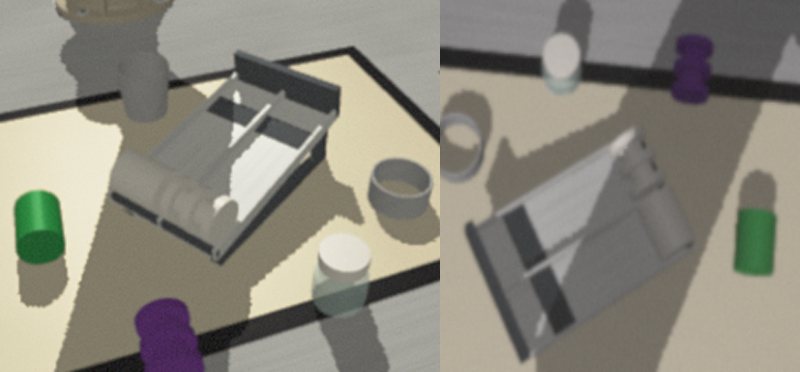

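Candidates for the banded roller, scene / top pixel:
- White grooved roller at (295,254) / (356,178), in the lane farther from the robot.
- White smooth roller at (268,240) / (370,206).
- Purple look-alike at (277,330) / (385,139).

The crop shows grooves on the white one at (295,254), so I choose that. Next I fit the rack pose.

```bash
cat > fit.py <<'E'
from h import *
from scipy.optimize import least_squares
L=dict(lip=[-.124,0,.0377],stop=[.1155,0,.1025],ridge=[.074,0,.0585],banded_center=[-.102,-.036,.056],plain_center=[-.102,.036,.056],rack=[0,0,0])
def rk(p,q): 
    c,s=np.cos(p[2]),np.sin(p[2]); return np.array([p[0]+c*q[0]-s*q[1],p[1]+s*q[0]+c*q[1],q[2]])
def proj(c,st,X):
    Rm,p=pose(c,st); v=Rm.T@(X-p); s=v[:2]/v[2]; s=s*(1+c["k1"]*(s@s)); return np.array([c["cx"]+c["fx"]*s[0],c["cy"]+c["fy"]*s[1]])
def collect(cams_,p,tol=15):
    obs=[]
    for n in cams_:
        st=env.get_state(); c=cams.read_camera(n)
        for k,q in L.items():
            z=proj(c,st,rk(p,q))
            for d in spotter.landmark_of(k,n):
                if np.linalg.norm(d["uv"]-z)<tol: obs.append((c,st,k,np.array(d["uv"]),n)); break
    return obs
def fit(obs,p):
    f=lambda p:np.concatenate([proj(c,st,rk(p,L[k]))-uv for c,st,k,uv,n in obs])
    r=least_squares(f,p,loss="soft_l1",f_scale=2)
    for o,e in zip(obs,f(r.x).reshape(-1,2)): print(o[4],o[2],e.round(1))
    return r.x
def plan(p,q):
    st=env.get_state(); Rt=rot(st["orientation"]); t=rk(p,q)
    yaw=np.degrees(np.arctan2(Rt[1,0],Rt[0,0]))
    print("TCP",st["tcp_pos"].round(4),"clock",st["clock"],"gap",st["finger_gap"],"target",t.round(4),"tool shift",(Rt.T@(t-st["tcp_pos"])).round(4),"tool yaw",yaw.round(2),"rack yaw",np.degrees(p[2]).round(2),"F",st["wrist_force"].round(1))
    c,s=np.cos(p[2]),np.sin(p[2]); e=st["tcp_pos"][:2]-p[:2]; print("TCP in rack",(np.array([c*e[0]+s*e[1],-s*e[0]+c*e[1]])).round(4))
E
python3 - <<'E'
from fit import *
p=[.575,.022,np.radians(121)]
p=fit(collect(["scene","top"],p),p); print(p.tolist()); plan(p,[-.16,-.036,.2])
print(np.array(cams.read_camera("wrist")["mount"]).round(3))
E
```

```text
scene lip [-0.1  4. ]
scene stop [ 1.4 -5.5]
scene ridge [-1.3  1. ]
scene banded_center [-0.5  1.2]
scene plain_center [-2.1 -0.6]
scene rack [ 1.  -0.4]
top lip [1.4 0.9]
top stop [-2.5  0.8]
top ridge [ 0.3 -0.3]
top banded_center [-1.9  1. ]
top plain_center [-0.9 -3.6]
top rack [0.3 0.5]
[0.5676390429482715, 0.02589513848025531, 2.1822155814933426]
TCP [ 0.2164 -0.5328  0.2313] clock 1.8 gap 0.08567486703623331 target [ 0.689  -0.0845  0.2   ] tool shift [ 0.6066 -0.2376  0.0313] tool yaw 22.1 rack yaw 125.03 F [-0.1 -0.1 -0.3]
TCP in rack [-0.2558  0.6083]
[[ 0.    -0.963 -0.269  0.068]
 [ 1.     0.    -0.    -0.002]
 [ 0.    -0.269  0.963 -0.142]
 [ 0.     0.     0.     1.   ]]
```

Emit:
jog_arm --increments '[[[0.1733, -0.0679, 0.009, 0, 0, 0, 165], [0.1733, -0.0679, 0.009, 0, 0, 0, 165], [0.1733, -0.0679, 0.009, 0, 0, 0, 165], [0.1733, -0.0679, 0.009, 0, 0, 0, 165], [0.1733, -0.0679, 0.009, 0, 0, 0, 165], [0.1733, -0.0679, 0.009, 0, 0, 0, 165], [0.1733, -0.0679, 0.009, 0, 0, 0, 165], [0.1733, -0.0679, 0.009, 0, 0, 0, 165], [0.1733, -0.0679, 0.009, 0, 0, 0, 165], [0.1733, -0.0679, 0.009, 0, 0, 0, 165], [0.1733, -0.0679, 0.009, 0, 0, 0, 165], [0.1733, -0.0679, 0.009, 0, 0, 0, 165], [0.1733, -0.0679, 0.009, 0, 0, 0, 165], [0.1733, -0.0679, 0.009, 0, 0, 0, 165], [0, 0, 0, 0, 0, -0.0476, 165], [0, 0, 0, 0, 0, -0.0476, 165], [0, 0, 0, 0, 0, -0.0476, 165], [0, 0, 0, 0, 0, -0.0476, 165], [0, 0, 0, 0, 0, -0.0476, 165], [0, 0, 0, 0, 0, -0.0476, 165]]]' --force 20

```text
clock: 3.85
tcp_pos: [0.6889, -0.0843, 0.1996]
orientation: [-0.0, 0.799, 0.601, -0.0]
wrist_force: [0.4, -0.4, -0.3]
finger_gap: 0.0302
grip_force: 0.0
```

Emit:
jog_arm --increments '[[[0, 0, 0, 0, 0, -0.0476, 165], [0, 0, 0, 0, 0, -0.0476, 165], [0, 0, 0, 0, 0, -0.0476, 165], [0, 0, 0, 0, 0, -0.0476, 165], [0, 0, 0, 0, 0, -0.0476, 165], [0, 0, 0, 0, 0, -0.0476, 165], [0, 0, 0, 0, 0, 0, 165], [0, 0, 0, 0, 0, 0, 165]]]'

```text
clock: 4.65
tcp_pos: [0.6889, -0.0844, 0.1997]
orientation: [-0.0, 0.464, 0.886, -0.0]
wrist_force: [-0.1, 0.1, 0.2]
finger_gap: 0.03
grip_force: 0.0
```

Run:
```python
from fit import *
p=[0.56764,0.0259,2.1822]
o=collect(["scene","top","wrist"],p,25); p=fit(o,p); print(p.tolist())
pw=fit([x for x in o if x[4]=="wrist"],p);print(pw.tolist()); plan(p,[-.150,-.036,.05]); print(env.get_state()["joint_pos"].round(2))
w=[x for x in o if x[4]=="wrist"][0][0]
cv2.imwrite("pics/w1.png",w["pixels"][:,:,::-1])
```

```text
scene lip [0.3 2.9]
scene stop [ 2.5 -3.6]
scene ridge [ 0.9 -2. ]
scene banded_center [ 1.4 -1.8]
scene plain_center [-2.6  0.6]
scene rack [ 0.1 -2.4]
top stop [-5.3  1. ]
top ridge [-2.9  1.3]
top rack [-1.2  0.3]
wrist lip [1.2 3.8]
wrist banded_center [-0.1  1.4]
wrist plain_center [-1.9  0.8]
wrist rack [ 0.  -0.2]
[0.565129793320958, 0.029049248817589676, 2.1577927081256814]
wrist lip [1.4 2.7]
wrist banded_center [0.2 0.1]
wrist plain_center [-1.7 -0.4]
wrist rack [ 0.1 -1.4]
[0.5645341822541721, 0.03003996676272788, 2.159166462110117]
TCP [ 0.6889 -0.0843  0.1998] clock 5.7 gap 0.030076621815013898 target [ 0.6782 -0.0759  0.05  ] tool shift [ 0.0131 -0.004   0.1498] tool yaw 124.92 rack yaw 123.63 F [-0.   0.6 -0.1]
TCP in rack [-0.163  -0.0403]
[-0.24  0.56  0.35  1.36 -0.    0.72]
```

View pics/w1.png

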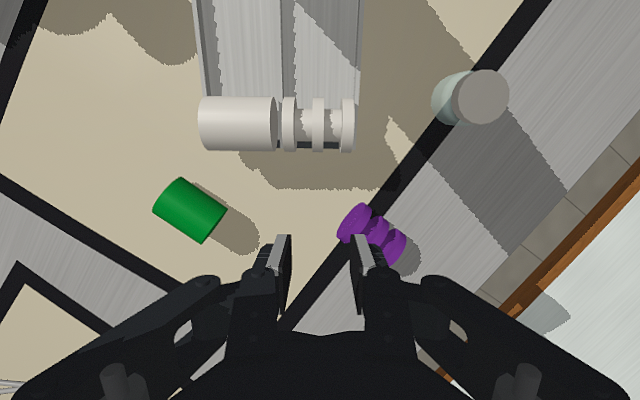

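The wrist view shows the banded roller at (318,125), with its three bands, in line with the open fingers at columns 270 to 370. The smooth roller is to its left at (238,125). I go down behind the banded one.

Emit:
jog_arm --increments '[[[0.052, -0.017, 0, 0, 0, 0.007, 165], [0, 0, 0.1216, 0, 0, 0, 165], [0, 0, 0.1216, 0, 0, 0, 165], [0, 0, 0.1216, 0, 0, 0, 165], [0, 0, 0.1216, 0, 0, 0, 165], [0, 0, 0.1216, 0, 0, 0, 165], [0, 0, 0, 0, 0, 0, 165]]]'

```text
clock: 6.4
tcp_pos: [0.6743, -0.0753, 0.0428]
orientation: [-0.004, 0.472, 0.882, -0.001]
wrist_force: [0.1, 0.3, -1.3]
finger_gap: 0.0302
grip_force: 0.0
```

Run:
```python
from fit import *
p=[0.565,0.0293,2.158]
o=collect(["wrist"],p,40); print(fit(o,p)); plan(p,[.05,-.036,.0745])
cv2.imwrite("pics/w2.png",o[0][0]["pixels"][:,:,::-1])
```

```text
wrist banded_center [ 0.8 -0. ]
wrist plain_center [-0.8  0.1]
[0.56492063 0.02872905 2.16689159]
TCP [ 0.6794 -0.0764  0.05  ] clock 6.75 gap 0.03003774390723323 target [0.5673 0.0909 0.0745] tool shift [ 0.2014 -0.0005 -0.025 ] tool yaw 123.66 rack yaw 123.64 F [ 0.4  0.4 -0.7]
TCP in rack [-0.1514 -0.0367]
```

View pics/w2.png

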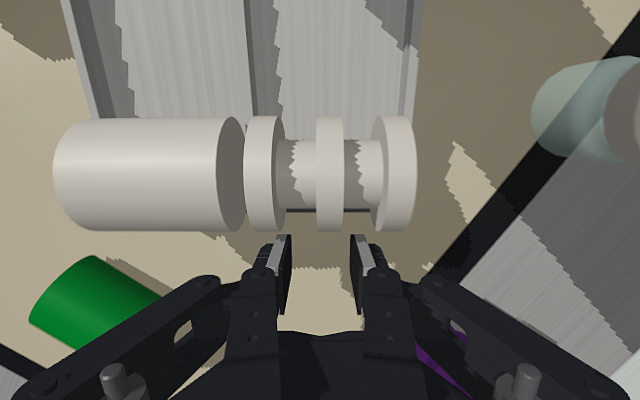

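Measured from the fingers' midpoint at column 320 and the roller's at 330, I shift about 3 mm and open to about 38 mm, so both fingers bear on the end bands. Then I start pushing.

Emit:
jog_arm --increments '[[[0, 0.012, 0, 0, 0, 0, 141], [0, 0, 0, 0, 0, 0, 141], [0, 0, 0, 0, 0, 0, 141], [0.024, 0, -0.0034, 0, 0, 0, 141], [0.024, 0, -0.0034, 0, 0, 0, 141], [0.024, 0, -0.0034, 0, 0, 0, 141], [0.024, 0, -0.0034, 0, 0, 0, 141], [0.024, 0, -0.0034, 0, 0, 0, 141], [0.024, 0, -0.0034, 0, 0, 0, 141]]]'

```text
clock: 7.65
tcp_pos: [0.6603, -0.044, 0.0531]
orientation: [0.0, 0.472, 0.882, -0.0]
wrist_force: [0.4, -0.1, -0.3]
finger_gap: 0.0379
grip_force: 0.3
```

Run:
```python
from fit import *
p=[0.565,0.0293,2.158]
o=cams.read_camera("wrist"); plan(p,[.05,-.036,.0745])
for t in ("banded_center","plain_center"): print(t,[(d["uv"],d["conf"]) for d in spotter.landmark_of(t,"wrist")])
cv2.imwrite("pics/w3.png",o["pixels"][:,:,::-1])
```

```text
TCP [ 0.6597 -0.0431  0.0531] clock 7.7 gap 0.03816917052598597 target [0.5673 0.0909 0.0745] tool shift [ 0.1627 -0.0025 -0.0212] tool yaw 123.71 rack yaw 123.64 F [-0.8 -0.2 -0.2]
TCP in rack [-0.1127 -0.0387]
banded_center [([315.7, 181.4], 0.7)]
plain_center [([176.7, 238.2], 0.63)]
```

View pics/w3.png

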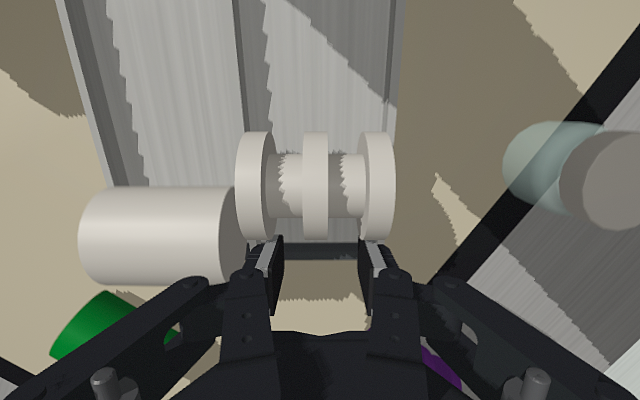

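Both fingers sit on the end bands, the roller is centred at (315,181) and it is rolling. I carry on.

Emit:
jog_arm --increments '[[[0.024, 0, -0.0034, 0, 0, 0, 141], [0.024, 0, -0.0034, 0, 0, 0, 141], [0.024, 0, -0.0034, 0, 0, 0, 141], [0.024, 0, -0.0034, 0, 0, 0, 141], [0.024, 0, -0.0034, 0, 0, 0, 141], [0.024, 0, -0.0034, 0, 0, 0, 141], [0.024, 0, -0.0034, 0, 0, 0, 141], [0.024, 0, -0.0034, 0, 0, 0, 141], [0.024, 0, -0.0034, 0, 0, 0, 141], [0.024, 0, -0.0034, 0, 0, 0, 141], [0.024, 0, -0.0034, 0, 0, 0, 141], [0.024, 0, -0.0034, 0, 0, 0, 141], [0.024, 0, -0.0034, 0, 0, 0, 141], [0.024, 0, -0.0034, 0, 0, 0, 141], [0.024, 0, -0.0034, 0, 0, 0, 141], [0.024, 0, -0.0034, 0, 0, 0, 141], [0.024, 0, -0.0034, 0, 0, 0, 141], [0.024, 0, -0.0034, 0, 0, 0, 141]]]'

```text
clock: 9.6
tcp_pos: [0.6004, 0.0458, 0.0683]
orientation: [0.0, 0.472, 0.882, -0.0]
wrist_force: [0.1, 0.4, 0.9]
finger_gap: 0.0383
grip_force: 0.3
```

Run:
```python
from fit import *
p=[0.565,0.0293,2.158]
o=cams.read_camera("wrist"); plan(p,[.05,-.036,.0745])
for t in ("banded_center","plain_center","stop","ridge"): print(t,[(d["uv"],d["conf"]) for d in spotter.landmark_of(t,"wrist")])
cv2.imwrite("pics/w4.png",o["pixels"][:,:,::-1])
```

```text
TCP [0.5998 0.0466 0.0684] clock 9.65 gap 0.038232978322906105 target [0.5673 0.0909 0.0745] tool shift [ 0.0549 -0.0025 -0.0061] tool yaw 123.7 rack yaw 123.64 F [0.5 0.3 0. ]
TCP in rack [-0.0049 -0.0385]
banded_center []
plain_center [([209.1, 377.8], 0.74), ([240.9, 95.0], 0.47)]
stop []
ridge [([238.7, 99.9], 0.98), ([14.0, 139.6], 0.49)]
```

View pics/w4.png

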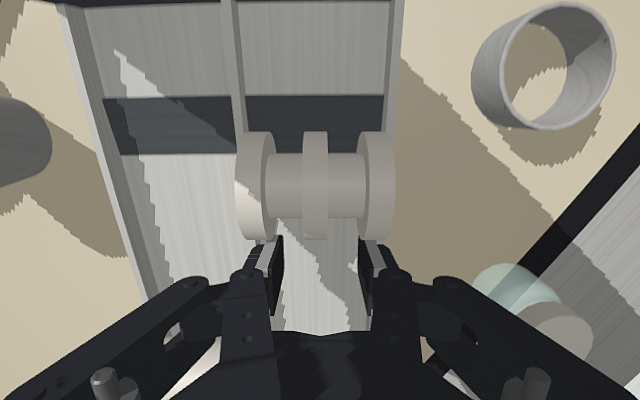

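The roller is still square at (315,185), and the dark ramp starts just ahead at row 150. I push over the ridge, slowing towards the stop.

Emit:
jog_arm --increments '[[[0.02, 0, -0.0028, 0, 0, 0, 141], [0.02, 0, -0.0028, 0, 0, 0, 141], [0.02, 0, -0.0028, 0, 0, 0, 141], [0.02, 0, -0.0028, 0, 0, 0, 141], [0.02, 0, -0.0028, 0, 0, 0, 141], [0.02, 0, -0.0028, 0, 0, 0, 141], [0.02, 0, -0.0028, 0, 0, 0, 141], [0.02, 0, -0.0028, 0, 0, 0, 141], [0.012, 0, -0.0016, 0, 0, 0, 141], [0.012, 0, -0.0016, 0, 0, 0, 141], [0, 0, 0, 0, 0, 0, 141]]]'

```text
clock: 10.95
tcp_pos: [0.5748, 0.0841, 0.0745]
orientation: [-0.0, 0.472, 0.882, -0.0]
wrist_force: [-0.8, -0.4, 0.6]
finger_gap: 0.0379
grip_force: 0.0
```

Run:
```python
from fit import *
p=[0.565,0.0293,2.158]
o=cams.read_camera("wrist"); plan(p,[.05,-.036,.0745])
cv2.imwrite("pics/w5.png",o["pixels"][:,:,::-1])
```

```text
TCP [0.575  0.0839 0.0745] clock 11.0 gap 0.03811845076478444 target [0.5673 0.0909 0.0745] tool shift [ 0.0101 -0.0025  0.    ] tool yaw 123.68 rack yaw 123.64 F [1.5 0.  0.2]
TCP in rack [ 0.0399 -0.0386]
```

View pics/w5.png

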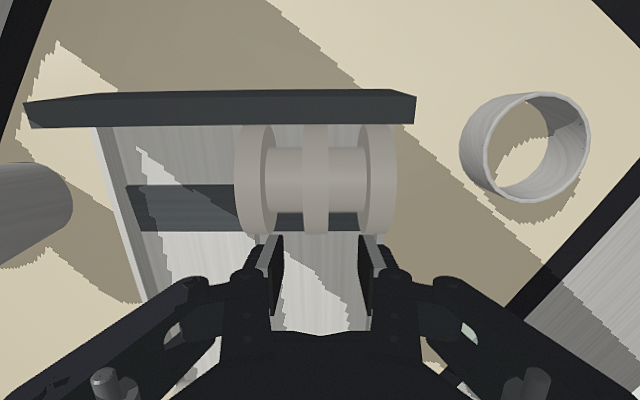

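The roller at (316,185) is climbing the ramp. Its front is about 10 mm from the stop, whose top edge is at row 125.

Emit:
jog_arm --increments '[[[0.01, 0, -0.0014, 0, 0, 0, 141], [0.01, 0, -0.0014, 0, 0, 0, 141], [0.01, 0, -0.0014, 0, 0, 0, 141], [0.01, 0, -0.0014, 0, 0, 0, 141], [0, 0, 0, 0, 0, 0, 141]]]'

```text
clock: 11.5
tcp_pos: [0.5714, 0.0898, 0.0766]
orientation: [0.003, 0.473, 0.881, -0.001]
wrist_force: [3.5, -9.0, -1.1]
finger_gap: 0.0383
grip_force: 4.3
```

Emit:
jog_arm --increments '[[[0.008, 0, -0.0012, 0, 0, 0, 141], [0, 0, 0, 0, 0, 0, 141]]]'

```text
clock: 11.7
tcp_pos: [0.5714, 0.0899, 0.0771]
orientation: [0.004, 0.473, 0.881, -0.002]
wrist_force: [5.4, -13.1, -1.4]
finger_gap: 0.0382
grip_force: 6.8
```

Run:
```python
from fit import *
p=[0.565,0.0293,2.158]
o=cams.read_camera("wrist"); plan(p,[.05,-.036,.0745])
cv2.imwrite("pics/w6.png",o["pixels"][:,:,::-1])
```

```text
TCP [0.5714 0.09   0.0771] clock 11.75 gap 0.038372183108954384 target [0.5673 0.0909 0.0745] tool shift [ 0.003  -0.0029  0.0026] tool yaw 123.52 rack yaw 123.64 F [  5.3 -12.4  -0.8]
TCP in rack [ 0.047  -0.0389]
```

View pics/w6.png

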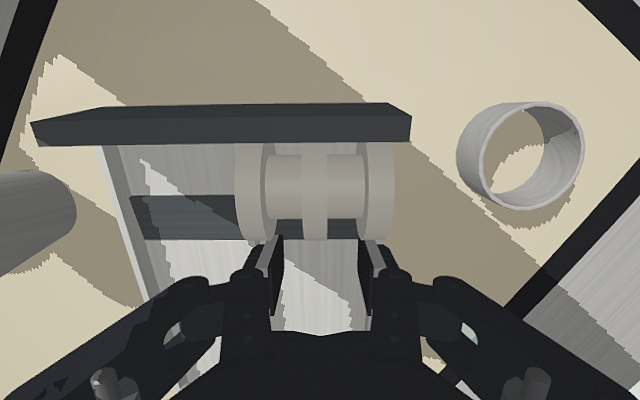

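About 14 N with no further travel, so the roller is against the stop. I back off slowly and check that it stays.

Emit:
jog_arm --increments '[[[-0.012, 0, 0.0016, 0, 0, 0, 141], [-0.012, 0, 0.0016, 0, 0, 0, 141], [-0.012, 0, 0.0016, 0, 0, 0, 141], [-0.012, 0, 0.0016, 0, 0, 0, 141], [-0.012, 0, 0.0016, 0, 0, 0, 141], [-0.012, 0, 0.0016, 0, 0, 0, 141], [0, 0, 0, 0, 0, 0, 141], [0, 0, 0, 0, 0, 0, 141]]]'

```text
clock: 12.55
tcp_pos: [0.5785, 0.0787, 0.0738]
orientation: [-0.0, 0.472, 0.882, -0.0]
wrist_force: [0.9, -0.1, -0.1]
finger_gap: 0.0379
grip_force: 0.0
```

Run:
```python
from fit import *
p=[0.565,0.0293,2.158]
o=cams.read_camera("wrist"); plan(p,[.05,-.036,.0745])
cv2.imwrite("pics/w7.png",o["pixels"][:,:,::-1])
```

```text
TCP [0.5784 0.0787 0.0738] clock 12.6 gap 0.03815644016895172 target [0.5673 0.0909 0.0745] tool shift [ 0.0163 -0.0026 -0.0007] tool yaw 123.66 rack yaw 123.64 F [0.1 0.3 0.1]
TCP in rack [ 0.0337 -0.0386]
```

View pics/w7.png

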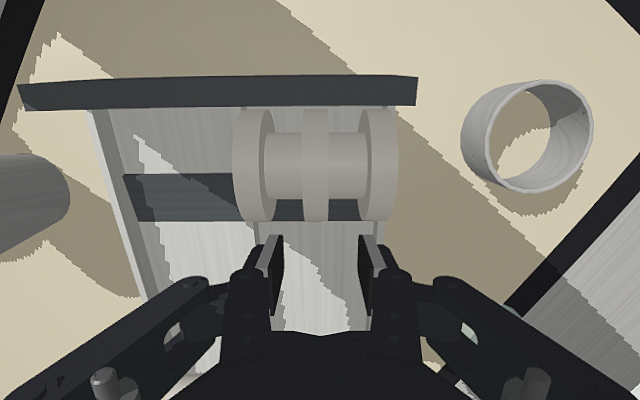

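The roller stayed at the stop, at (315,165), with clear space to the fingertips at row 235. I raise the tool and check numerically.

Emit:
jog_arm --increments '[[[-0.04, 0, 0, 0, 0, 0, 141], [0, 0, -0.1, 0, 0, 0, 141], [0, 0, -0.12, 0, 0, 0, 141], [0, 0, -0.12, 0, 0, 0, 141], [0, 0, -0.12, 0, 0, 0, 141], [0, 0, -0.12, 0, 0, 0, 141], [0, 0, 0, 0, 0, 0, 141], [0, 0, 0, 0, 0, 0, 141]]]'

```text
clock: 13.4
tcp_pos: [0.5848, 0.07, 0.2196]
orientation: [0.001, 0.472, 0.881, 0.0]
wrist_force: [0.3, -0.2, 0.3]
finger_gap: 0.0377
grip_force: 0.0
```

Run:
```python
from fit import *
p=[0.565,0.0293,2.158]; c,s=np.cos(p[2]),np.sin(p[2])
for n in ("scene","top","wrist"):
    st=env.get_state(); o=cams.read_camera(n)
    for t,z in (("banded_center",.082),("plain_center",.056),("cup",0),("cutter",0),("jar",0)):
        for d in spotter.landmark_of(t,n):
            w=onz(o,st,d["uv"],z); e=w[:2]-p[:2]
            print(n,t,round(d["conf"],2),np.round(d["uv"]),"world",w.round(3),"rack",np.round([c*e[0]+s*e[1],-s*e[0]+c*e[1]],3))
plan(p,[0,0,0])
```

```text
scene banded_center 0.64 [354. 192.] world [0.549 0.114 0.082] rack [ 0.079 -0.034]
scene banded_center 0.63 [279. 331.] world [ 0.807 -0.11   0.082] rack [-0.25  -0.124]
scene plain_center 0.71 [269. 239.] world [ 0.599 -0.073  0.056] rack [-0.104  0.029]
scene plain_center 0.67 [207. 265.] world [ 0.626 -0.187  0.056] rack [-0.214  0.069]
scene plain_center 0.34 [354. 191.] world [0.514 0.133 0.056] rack [ 0.114 -0.015]
scene cup 0.84 [269. 193.] world [ 0.377 -0.023  0.   ] rack [0.061 0.186]
scene cutter 0.65 [317. 239.] world [0.57  0.028 0.   ] rack [-0.004 -0.004]
scene cutter 0.61 [417. 247.] world [0.659 0.205 0.   ] rack [ 0.094 -0.175]
scene jar 0.97 [378. 306.] world [0.76  0.067 0.   ] rack [-0.077 -0.184]
top banded_center 0.94 [384. 138.] world [ 0.756 -0.1    0.082] rack [-0.214 -0.087]
top plain_center 0.74 [414. 219.] world [ 0.573 -0.187  0.056] rack [-0.184  0.113]
top plain_center 0.72 [368. 208.] world [ 0.59  -0.077  0.056] rack [-0.102  0.038]
top cup 0.87 [342. 293.] world [ 0.387 -0.032  0.   ] rack [0.048 0.183]
top cup 0.17 [366. 192.] world [ 0.641 -0.075  0.   ] rack [-0.129 -0.006]
top cutter 0.5 [374. 208.] world [ 0.602 -0.097  0.   ] rack [-0.125  0.039]
wrist banded_center 0.56 [315. 128.] world [0.548 0.116 0.082] rack [ 0.081 -0.034]
wrist cup 0.83 [138. 152.] world [ 0.383 -0.031  0.   ] rack [0.05  0.185]
wrist jar 0.96 [428. 247.] world [0.757 0.067 0.   ] rack [-0.075 -0.181]
TCP [0.5841 0.0704 0.2189] clock 14.3 gap 0.0383921289995929 target [0.565  0.0293 0.    ] tool shift [-0.0236 -0.0387  0.2189] tool yaw 123.66 rack yaw 123.64 F [-0.7  0.5 -1.1]
TCP in rack [ 0.0236 -0.0386]
```

```bash
python3 -c "
from workcell import ticket
print(ticket.hand_in())"
```

```text
the job is handed in; nothing more can be done
None
```

I rolled the banded roller over the ridge to the end stop, where it stayed put after the fingers were withdrawn; the smooth roller is still at the low end, the cup, cutter and jar were not touched, and the job is handed in (about 14 s on the robot's clock; no verdict was returned).

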